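Put the coffee corner back in order

ROBOT

A 7-joint arm with a two-finger parallel gripper is mounted at the origin on the work surface. World frame = base frame: x ahead of the robot, y to its left, z up, the work surface at z = 0. Lengths are in m, angles in degrees, forces in N, time in s.
With the tool pointing down it reaches from about 0.425 to 1.025 m from the base axis. Payload 9.4 kg.
Tool frame: the origin (TCP) lies on the centre line of the jaws, within the pads' length; the fingertips stand 11 mm ahead of it and the grasp point (between the pads) lies 8 mm behind it (env.tip_reach is the distance from the TCP to the fingertips, in m); z points along the fingers, y is the line along which they close (so a half turn about z gives the same grasp; the last joint's range is limited). The gripper opens to 93 mm and grips with 3 to 60 N. Pads are 15 mm wide; open, the fingers measure 128 mm over their backs; the gripper's body (75 mm by 188 mm) begins 65 mm behind the grasp point.
Start: joints at [72.611, 34.337, -0.143, 91.639, 0.103, 54.024, -4.572], TCP at [0.163, -0.706, 0.23] pointing down, gripper open.
Joint ranges: [-147.43, 147.43], [-19.82, 112.94], [-74.19, 73.91], [6.32, 146.72], [-59.91, 239.91], [6.04, 106.73], [-150.56, 150.56]. Speed limits (degrees/s): [127.2, 127.2, 172.46, 172.46, 180, 180, 180].

INTERFACE

Orientations are given as a 3x3 rotation matrix whose columns are the frame's x, y, z axes.
In Python, from station import env gives the robot as it stands. The module is installed in compiled form; this text tells all that it offers.
- The arm moves only by the tool step_arm, never from a script. Its argument "motion" is a list of rows, each an object of numbers: "tx", "ty", "tz": the shift along the world's x, y, z in units of 40 mm (1.0 is 40 mm); "rx", "ry", "rz": the turn, a rotation vector about the world's x, y, z in units of 6 degrees (1.0 is 6 degrees); "hand": the finger opening in mm, from 0 to 93. In form: [{"tx": .., "ty": .., "tz": .., "rx": .., "ry": .., "rz": .., "hand": ..}, ...]. A call has 1 to 20 rows; each row shifts and turns the commanded pose from where the row before left it; what a row does not reach is not made up. A row lasts 1/10 s, in which the tool goes at most 50 mm and 8.59 degrees, less where a joint would pass 70% of its speed; a pose out of reach is approached as far as the arm can. A call is refused whole if a number of a shift passes 1 or a number of a turn 1, either way. A call with a gripper value outside its range is refused whole. The fingers move at their own pace and stop on an object; "grip_force" is the grip in N (left out, the last holds). Time passes only in rows, so rows that do not move let the fingers close. It gives the time, the measured TCP pose, the force, the opening and the grip force at its end, in the units of the state.
- env.get_state(): the state, without advancing time (a new reading comes with each control period).
- env.snapshot(name): name is "scene" or "top"; returns a dict with "frame" (384x512x3 uint8, red, green, blue), "fx", "fy", "cx", "cy" (pixels), "dist" ([k1, k2, p1, p2, k3] as OpenCV has them; the pictures are not rectified), "rvec" (rotation vector, rad) and "tvec" (3), from world to camera coordinates, as OpenCV has them. Camera axes: x right, y down, z forward; pixel columns grow to the right and rows downward; lengths in m; the calibration is good to about 2 mm. A picture is of the moment at which its call begins. There is no depth.
- env.job_done(): hands the job in; it is judged then, once.
The state is a dict: "clock": time; "qpos": joint angles; "qd": joint speeds; "tau": joint torques, N m; "tcp_pos": TCP position; "tool_rot": TCP orientation; "contact_force": force on the tool from outside, world axes, zero at the start; "ft_torque": the same for the moment, N m; "opening": finger opening in m; "gripper_force": force on a finger pad.
Only numpy, scipy, OpenCV 4.12 (cv2) and the standard library are available. Lean on these libraries where they do the work, as an engineer would, in place of code of your own. Each camera call takes 0.05 s, during which the arm holds its last target. There are 200 camera calls.

TASK

Tidy the coffee corner by putting the five things left on the counter back where they belong: both espresso cups upright side by side on the grille of the steel drip tray, each coffee tin upright in the bay of the white crate made for its size, and the sugar jar upright on the round wooden tray, inside its rim. Set everything down gently, never dropping it, and leave the big mug and the milk jug where they stand.

Things in the scene. Friction and masses are not known exactly. Their poses are not given: they have to be found in the camera images.
- cup_a: An espresso cup, white ceramic with a brown rim: foot 40 mm across, straight-sided body 58 mm across from 22 mm above the counter up to the rim at 56 mm, 140 g; a small loop handle on its +x side reaches 50 mm from the axis, between 20 and 51 mm high. Origin: centre of its underside, z up. Belongs on the drip tray. The two cups are alike and either may take either place.
- cup_b: The other espresso cup, white ceramic with a brown rim: foot 40 mm across, straight-sided body 58 mm across from 22 mm above the counter up to the rim at 56 mm, 140 g; a small loop handle on its +x side reaches 50 mm from the axis, between 20 and 51 mm high. Origin: centre of its underside, z up. Belongs on the drip tray. The two cups are alike and either may take either place.
- tin_large: Large square coffee tin, brown paper wrap with a black band round the foot, black top, round steel screw cap: 62 x 62 mm, body 86 mm high, cap 38 mm across and 9 mm higher, 230 g (varies). Origin: centre of its underside, x and y square to its sides, z up. Belongs in the large bay of the crate.
- tin_small: Small square coffee tin of the same make: 44 x 44 mm, body 72 mm high, cap 28 mm across and 9 mm higher, 120 g (varies). Origin: centre of its underside, x and y square to its sides, z up. Belongs in the small bay of the crate.
- sugar_jar: Sugar jar, white ceramic cylinder 58 mm across with a flush wooden lid whose top is 83 mm high and a wooden knob (20 mm across) on it up to 97 mm, 270 g (varies); the lid stays on. Origin: centre of its underside, z up. Belongs on the round tray.
- drip_tray: Steel drip tray for the cups, fixed: 115 mm (its x) by 230 mm (its y), thin rim (3 mm) 18 mm high, inside it a flat slotted grille whose top is 12 mm above the counter. Cups stand on the grille inside the rim, one towards each end of the long side; their handles may reach out over the rim. Origin: centre of its underside on the counter.
- crate: Low white wooden crate for the tins, fixed: 98 mm (its x) by 166 mm (its y), walls 8 mm thick and 35 mm high, floor 6 mm above the counter, with one 8 mm cross wall that makes two bays: the large bay 82 x 82 mm centred at x = 0, y = +34 mm, the small bay 82 mm (x) by 60 mm (y) centred at x = 0, y = -45 mm. Origin: centre of its underside on the counter.
- round_tray: Round wooden tray for the sugar jar, fixed: 160 mm across, flat floor 8 mm above the counter and 142 mm across, rim 18 mm high. Origin: centre of its underside on the counter.
- big_mug: Big white coffee mug, 82 mm across and 95 mm high, loop handle on its +x side out to 75 mm from the axis. Not to be moved. Origin: centre of its underside.
- milk_jug: Steel milk jug, 84 mm across at its widest and 95 mm high, handle on its +x side out to 68 mm from the axis. Not to be moved. Origin: centre of its underside.

How it is judged (in metres and radians):
At the end, for the whole second after the job is handed in: Within 0.1 rad of upright and at rest: both cups on the drip tray's grille, axes within 32 mm (its x) and 90 mm (its y) of its centre; large tin on the floor of the large bay, small tin of the small bay; sugar jar on the round tray's floor within 42 mm of its centre (x of cup_a in the frame of drip_tray between -0.032 and 0.032 m and y of cup_a in the frame of drip_tray between -0.09 and 0.09 m and z of cup_a in the frame of drip_tray between 0.008 and 0.017 m and angle between each of cup_a, cup_b, tin_large, tin_small, sugar_jar's own z axis and vertical below 0.1 rad and linear speed of each of cup_a, cup_b, tin_large, tin_small, sugar_jar below 0.02 m/s and x of cup_b in the frame of drip_tray between -0.032 and 0.032 m and y of cup_b in the frame of drip_tray between -0.09 and 0.09 m and z of cup_b in the frame of drip_tray between 0.008 and 0.017 m and x of tin_large in the frame of crate between -0.02 and 0.02 m and y of tin_large in the frame of crate between 0.015 and 0.053 m and z of tin_large in the frame of crate between 0.002 and 0.011 m and x of tin_small in the frame of crate between -0.025 and 0.025 m and y of tin_small in the frame of crate between -0.06 and -0.03 m and z of tin_small in the frame of crate between 0.002 and 0.011 m and horizontal distance between sugar_jar and round_tray below 0.042 m and z of sugar_jar in the frame of round_tray between 0.004 and 0.013 m); the robot touches nothing.
It fails at once if the big mug is moved more than 15 mm (distance of big_mug from where it was at the start of the episode above 0.015 m).
It fails at once if the milk jug is moved more than 15 mm (distance of milk_jug from where it was at the start of the episode above 0.015 m).
It fails at once if one of the five things is dropped: it moves faster than 0.6 m/s (a fall of about 2 cm) while the fingers do not touch it ((linear speed of cup_a above 0.6 m/s and contact force between the fingers and cup_a below 0.05 N) or (linear speed of cup_b above 0.6 m/s and contact force between the fingers and cup_b below 0.05 N) or (linear speed of tin_large above 0.6 m/s and contact force between the fingers and tin_large below 0.05 N) or (linear speed of tin_small above 0.6 m/s and contact force between the fingers and tin_small below 0.05 N) or (linear speed of sugar_jar above 0.6 m/s and contact force between the fingers and sugar_jar below 0.05 N)).
It also fails if it takes over 125 s, if anything falls off the work surface, if the arm or the gripper's body presses on something with over 40 N, if the wrist force passes 120 N, or if a joint passes its speed limit or range.

## Working session

There is one attempt and no reset: what is moved stays moved. The work goes in short steps, Python scripts to look and compute and a tool call to move; the robot and the scene stay as the last step left them, time stands still between calls to the robot, and variables do not carry over. Pictures are saved under pics/ and viewed, at most 14 in all, crops included, and the job is handed in when it is done.

Besides the shell and the picture viewer there is one more tool, called after "Emit:" by a JSON object that holds its "op" and its "data". step_arm: Moves the arm, as the interface text tells. Its arguments: {"type":"object","properties":{"motion":{"type":"array","items":{"type":"object","properties":{"tx":{"type":"number"},"ty":{"type":"number"},"tz":{"type":"number"},"rx":{"type":"number"},"ry":{"type":"number"},"rz":{"type":"number"},"hand":{"type":"number"}}}},"grip_force":{"type":"number"}},"required":["motion"]}

```bash
mkdir -p pics; ls
python3 - <<'E'
from station import env
import cv2, numpy as np
for n in ["scene","top"]:
    s=env.snapshot(n); cv2.imwrite(f"pics/{n}0.png",cv2.resize(s["frame"][:,:,::-1],(800,600),interpolation=cv2.INTER_CUBIC))
    np.savez(f"{n}0.npz",**s)
    R=cv2.Rodrigues(np.array(s["rvec"],float))[0]; print(n,s["fx"],s["dist"],-R.T@np.array(s["tvec"]).ravel(),R[2])
st=env.get_state();print(st["clock"],st["tcp_pos"],st["tool_rot"],st["opening"],env.tip_reach)
E
```

```text
pics
scene 379.8407799844273 [-0.07732067  0.          0.          0.          0.        ] [ 1.10622255 -0.64596088  1.05866403] [-0.44191116  0.49296199 -0.74946848]
top 402.60391167560147 [0.05014149 0.         0.         0.         0.        ] [0.28794062 0.02089137 1.11972543] [ 0.2090842  -0.01005854 -0.97784591]
0.1 [ 0.1629325  -0.70602852  0.22884852] [[ 9.74379535e-01  2.24909670e-01 -4.03148908e-04]
 [ 2.24910011e-01 -9.74378645e-01  1.32001405e-03]
 [-9.59357630e-05 -1.37686690e-03 -9.99999048e-01]] 0.09315756180829142 0.011
```

View pics/top0.png

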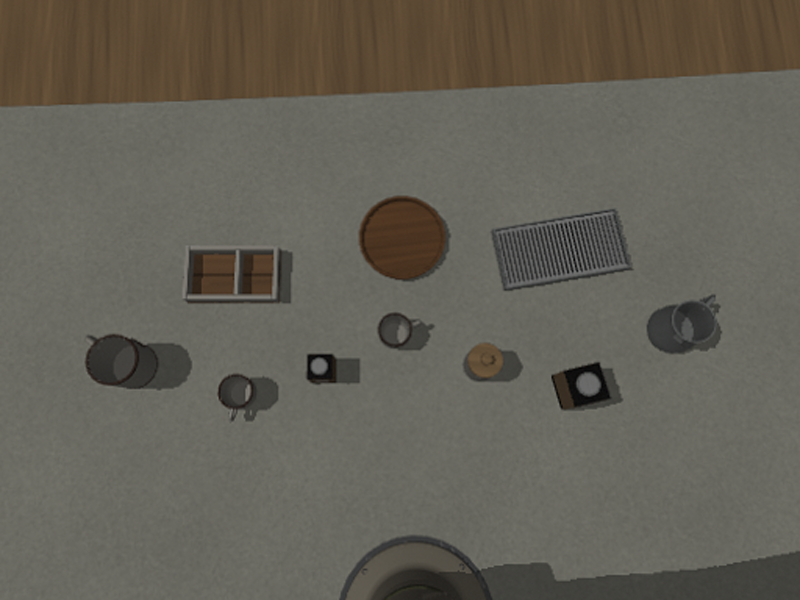

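View pics/scene0.png

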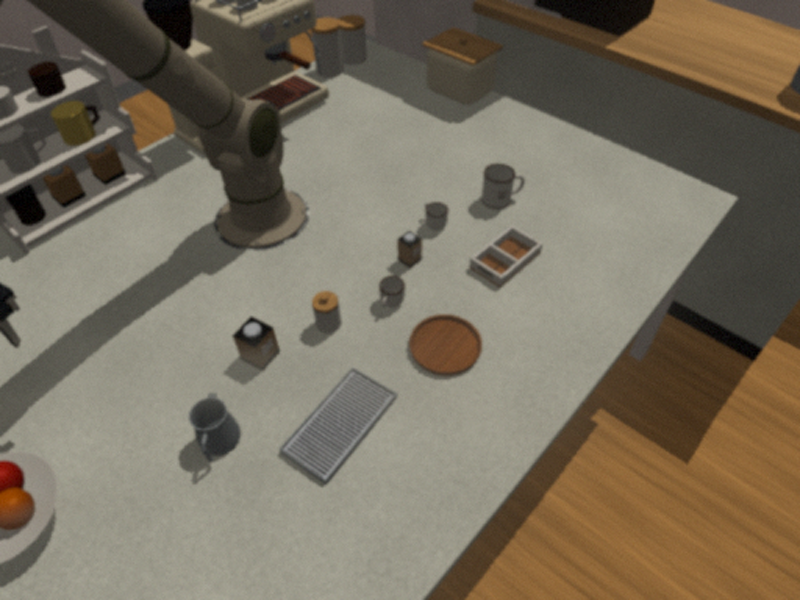

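The top view (+x up, +y left) shows, at 800x600: crate (232,273), round tray (402,238), drip tray (562,250), cups (237,391) and (395,330), small tin (320,368), jar (485,360), large tin (583,386), mug (115,360), jug (693,322). Next I enlarge it for precise corners and rims.

```bash
cat > h.py <<'E'
import numpy as np, cv2
def ray(s,pts,z):
    "pixels (native 512x384) -> world xy on plane z"
    K=np.array([[s["fx"],0,s["cx"]],[0,s["fy"],s["cy"]],[0,0,1]],float)
    n=cv2.undistortPoints(np.array(pts,float).reshape(-1,1,2),K,np.array(s["dist"],float))[:,0]
    R=cv2.Rodrigues(np.array(s["rvec"],float))[0]; c=-R.T@np.array(s["tvec"],float).ravel()
    d=np.c_[n,np.ones(len(n))]@R
    return (c+d*((z-c[2])/d[:,2])[:,None])[:,:2]
def crop(s,x0,y0,w,h,k,name,step=20):
    f=s["frame"][y0:y0+h,x0:x0+w,::-1]
    g=(255*(f/255.)**0.6).astype(np.uint8)
    g=cv2.resize(g,(w*k,h*k),interpolation=cv2.INTER_CUBIC)
    for x in range(-(-x0//step)*step,x0+w,step): 
        cv2.line(g,((x-x0)*k,0),((x-x0)*k,6),(0,0,255),1); cv2.putText(g,str(x),((x-x0)*k,16),0,.35,(0,255,255),1)
    for y in range(-(-y0//step)*step,y0+h,step):
        cv2.line(g,(0,(y-y0)*k),(6,(y-y0)*k),(0,0,255),1); cv2.putText(g,str(y),(8,(y-y0)*k+4),0,.35,(0,255,255),1)
    cv2.imwrite(name,g)
E
python3 - <<'E'
from h import *
s=np.load("top0.npz")
crop(s,50,140,200,130,4,"pics/c1.png"); crop(s,225,120,200,150,4,"pics/c2.png"); 
print(ray(s,[(256,192)],0))
E
```

```text
[[ 0.53206214 -0.00514019]]
```

View pics/c1.png

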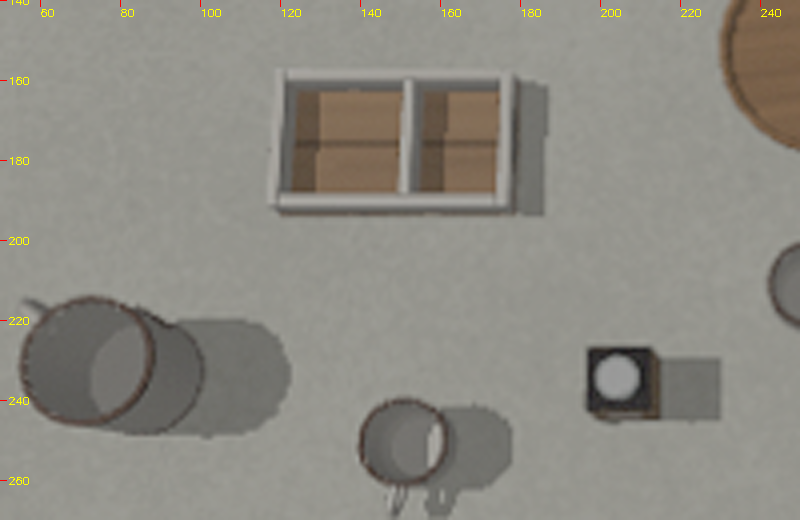

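View pics/c2.png

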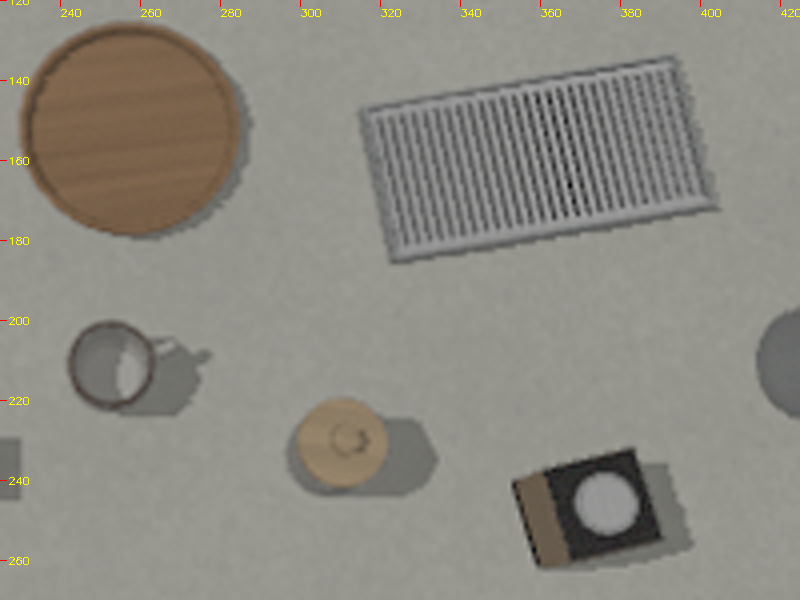

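The crops show, in native pixels: crate corners about (119,158)-(179,192), cup rims at about (151,250) and (253,211), small tin cap (204,234), jar lid (311,230), large tin cap (376,246), drip tray corners (315,147), (393,134), (404,172), (323,186). Next I convert these to world points and check the sizes.

```bash
cat > m.py <<'E'
from h import *
np.set_printoptions(precision=4,suppress=True)
s=np.load("top0.npz")
def c1(p): p=np.array(p,float); return (p+.5)/4-.5+[50,140]
def c2(p): p=np.array(p,float); return (p+.5)/4-.5+[225,120]
def quad(name,p,z):
    w=ray(s,p,z); e=np.roll(w,-1,0)-w
    print(name,"ctr",w.mean(0),"sides",np.linalg.norm(e,axis=1),"ang",np.degrees(np.arctan2(e[:,1],e[:,0])))
def circ(name,f,b,z):
    u0,u1,v0,v1=b;m=[(u0+u1)/2,(v0+v1)/2]
    w=ray(s,f([[u0,m[1]],[u1,m[1]],[m[0],v0],[m[0],v1]]),z)
    print(name,"ctr",w.mean(0),"dia",np.linalg.norm(w[0]-w[1]),np.linalg.norm(w[2]-w[3]))
quad("crate",c1([(276,70),(515,72),(514,210),(268,207)]),.035)
quad("drip",c2([(360,110),(674,57),(718,208),(394,263)]),.018)
quad("large",c2([(543,472),(633,448),(662,538),(570,562)]),.086)
quad("small",c1([(587,347),(652,347),(652,412),(587,412)]),.072)
circ("capL",c2,(573,640,470,536),.095)
circ("capS",c1,(593,641,353,402),.081)
circ("cup1",c1,(360,448,398,487),.056)
circ("cup2",c2,(68,155,320,412),.056)
circ("jar",c2,(298,388,397,487),.083)
circ("rtray",c2,(22,240,23,237),.018)
circ("mug",c1,(20,155,296,426),.095)
print("cup2 handle",ray(s,c2([(178,345)]),.045),"cup1 handle",ray(s,c1([(397,510)]),.035))
print("jug",ray(s,[(693/1.5625,322/1.5625)],.095))
E
python3 m.py
python3 - <<'E'
from station import env
import cv2
from h import *
s=env.snapshot("scene")
crop(s,110,100,200,150,4,"pics/c3.png")
E
```

```text
crate ctr [0.5893 0.2923] sides [0.1663 0.0991 0.1681 0.098 ] ang [-93.2394 178.8491  86.4173  -2.2059]
drip ctr [ 0.6084 -0.3008] sides [0.2289 0.1143 0.2314 0.1143] ang [ -83.0339 -171.4273   96.9734    7.3056]
large ctr [ 0.3584 -0.298 ] sides [0.0601 0.0586 0.0605 0.0582] ang [ -77.9017 -169.018   101.7109   10.5382]
small ctr [0.4101 0.1363] sides [0.0424 0.0423 0.042  0.0423] ang [-92.9226 178.3308  87.0524  -1.1635]
capL ctr [ 0.3587 -0.2982] dia 0.04180683612705697 0.041416370969737305
capS ctr [0.4104 0.1369] dia 0.03092553548949491 0.03163136968686841
cup1 ctr [0.3781 0.2794] dia 0.05715539126462075 0.057715979076983066
cup2 ctr [0.4681 0.0083] dia 0.05822568555601352 0.0623851465105169
jar ctr [ 0.4065 -0.138 ] dia 0.05791286408781985 0.05821860385468287
rtray ctr [ 0.6451 -0.0148] dia 0.15584917373416973 0.15986996877331075
mug ctr [0.4369 0.4684] dia 0.08378522412791925 0.08281759866022398
cup2 handle [[ 0.482  -0.0376]] cup1 handle [[0.3358 0.2889]]
jug [[ 0.4505 -0.4797]]
```

View pics/c3.png

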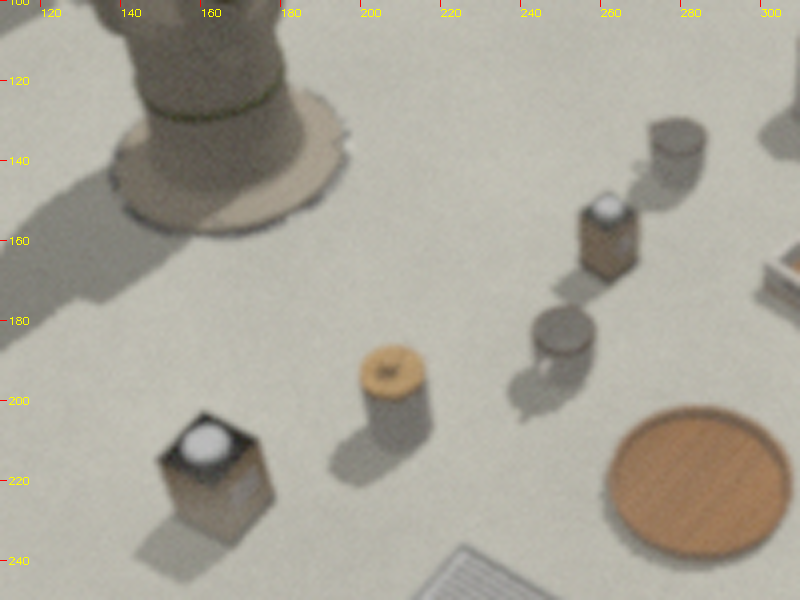

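All measured sizes match the given ones within 1–4 mm, every object is upright, and everything is within reach. The scene crop agrees: the tins, jar and cups all stand upright. I'll start with the large tin.

Emit:
{"op": "step_arm", "data": {"motion": [{"tx": 0.15, "ty": 0.3, "tz": -0.05, "rz": 0.43, "hand": 90}, {"tx": 0.29, "ty": 0.6, "tz": -0.1, "rz": 0.87}, {"tx": 0.29, "ty": 0.6, "tz": -0.1, "rz": 0.87}, {"tx": 0.29, "ty": 0.6, "tz": -0.1, "rz": 0.87}, {"tx": 0.29, "ty": 0.6, "tz": -0.1, "rz": 0.87}, {"tx": 0.29, "ty": 0.6, "tz": -0.1, "rz": 0.87}, {"tx": 0.29, "ty": 0.6, "tz": -0.1, "rz": 0.87}, {"tx": 0.29, "ty": 0.6, "tz": -0.1, "rz": 0.87}, {"tx": 0.29, "ty": 0.6, "tz": -0.1, "rz": 0.87}, {"tx": 0.29, "ty": 0.6, "tz": -0.1, "rz": 0.87}, {"tx": 0.29, "ty": 0.6, "tz": -0.1, "rz": 0.87}, {"tx": 0.29, "ty": 0.6, "tz": -0.1, "rz": 0.87}, {"tx": 0.29, "ty": 0.6, "tz": -0.1, "rz": 0.87}, {"tx": 0.29, "ty": 0.6, "tz": -0.1, "rz": 0.87}, {"tx": 0.29, "ty": 0.6, "tz": -0.1, "rz": 0.87}, {"tx": 0.29, "ty": 0.6, "tz": -0.1, "rz": 0.87}, {"tx": 0.29, "ty": 0.6, "tz": -0.1, "rz": 0.87}, {"tx": 0.15, "ty": 0.3, "tz": -0.05, "rz": 0.43}, {}, {}], "grip_force": 15}}

```text
invalid input
```

Emit:
{"op": "step_arm", "data": {"motion": [{"tx": 0.15, "ty": 0.3, "tz": -0.05, "rx": 0, "ry": 0, "rz": 0.43, "hand": 90}], "grip_force": 15}}

```text
clock: 0.25
tcp_pos: [0.1679, -0.6951, 0.2271]
tool_rot: [[0.963, 0.268, -0.001], [0.268, -0.963, -0.001], [-0.001, 0.0, -1.0]]
contact_force: [0.1, 0.2, -0.8]
opening: 0.0906
gripper_force: 0.0
```

Emit:
{"op": "step_arm", "data": {"motion": [{"tx": 0.29, "ty": 0.6, "tz": -0.1, "rx": 0, "ry": 0, "rz": 0.87, "hand": 90}, {"tx": 0.29, "ty": 0.6, "tz": -0.1, "rx": 0, "ry": 0, "rz": 0.87, "hand": 90}, {"tx": 0.29, "ty": 0.6, "tz": -0.1, "rx": 0, "ry": 0, "rz": 0.87, "hand": 90}, {"tx": 0.29, "ty": 0.6, "tz": -0.1, "rx": 0, "ry": 0, "rz": 0.87, "hand": 90}, {"tx": 0.29, "ty": 0.6, "tz": -0.1, "rx": 0, "ry": 0, "rz": 0.87, "hand": 90}, {"tx": 0.29, "ty": 0.6, "tz": -0.1, "rx": 0, "ry": 0, "rz": 0.87, "hand": 90}, {"tx": 0.29, "ty": 0.6, "tz": -0.1, "rx": 0, "ry": 0, "rz": 0.87, "hand": 90}, {"tx": 0.29, "ty": 0.6, "tz": -0.1, "rx": 0, "ry": 0, "rz": 0.87, "hand": 90}, {"tx": 0.29, "ty": 0.6, "tz": -0.1, "rx": 0, "ry": 0, "rz": 0.87, "hand": 90}, {"tx": 0.29, "ty": 0.6, "tz": -0.1, "rx": 0, "ry": 0, "rz": 0.87, "hand": 90}, {"tx": 0.29, "ty": 0.6, "tz": -0.1, "rx": 0, "ry": 0, "rz": 0.87, "hand": 90}, {"tx": 0.29, "ty": 0.6, "tz": -0.1, "rx": 0, "ry": 0, "rz": 0.87, "hand": 90}, {"tx": 0.29, "ty": 0.6, "tz": -0.1, "rx": 0, "ry": 0, "rz": 0.87, "hand": 90}, {"tx": 0.29, "ty": 0.6, "tz": -0.1, "rx": 0, "ry": 0, "rz": 0.87, "hand": 90}, {"tx": 0.29, "ty": 0.6, "tz": -0.1, "rx": 0, "ry": 0, "rz": 0.87, "hand": 90}, {"tx": 0.29, "ty": 0.6, "tz": -0.1, "rx": 0, "ry": 0, "rz": 0.87, "hand": 90}, {"tx": 0.15, "ty": 0.3, "tz": -0.05, "rx": 0, "ry": 0, "rz": 0.4, "hand": 90}, {"tx": 0, "ty": 0, "tz": 0, "rx": 0, "ry": 0, "rz": 0, "hand": 90}, {"tx": 0, "ty": 0, "tz": 0, "rx": 0, "ry": 0, "rz": 0, "hand": 90}]}}

```text
clock: 2.15
tcp_pos: [0.3603, -0.2989, 0.1617]
tool_rot: [[-0.198, 0.98, -0.0], [0.98, 0.198, -0.0], [-0.0, -0.0, -1.0]]
contact_force: [-0.5, -1.2, 0.5]
opening: 0.0903
gripper_force: 0.0
```

```bash
cat >> h.py <<'E'
def goto(x,y,z,ang,n=1):
    "units left to TCP x,y,z and tool-y angle (deg), and per row for n rows"
    from station import env
    st=env.get_state();R=np.array(st["tool_rot"]);p=np.array(st["tcp_pos"])
    a=np.degrees(np.arctan2(R[1,1],R[0,1])); d=(ang-a+180)%360-180
    u=np.r_[(np.array([x,y,z])-p)/.04,d/6]
    tilt=np.cross(R[:,2],[0,0,-1])*180/np.pi/6
    print("tcp",p.round(4),"ang",a.round(2),"tx ty tz rz",u.round(3),"| per row",(u/n).round(3),"| tilt rx ry",tilt[:2].round(2),"t",round(st["clock"],2),"open",round(st["opening"],4),"F",np.round(st["contact_force"],1))
E
python3 -c "from h import *; goto(.3585,-.298,.052,11.3,6)"
```

```text
tcp [ 0.3603 -0.2989  0.1617] ang 11.44 tx ty tz rz [-0.046  0.022 -2.742 -0.023] | per row [-0.008  0.004 -0.457 -0.004] | tilt rx ry [ 0. -0.] t 2.15 open 0.0903 F [-0.5 -1.2  0.5]
```

Emit:
{"op": "step_arm", "data": {"motion": [{"tx": -0.02, "ty": 0.01, "tz": -0.44, "rx": 0, "ry": 0, "rz": 0, "hand": 90}, {"tx": -0.02, "ty": 0.01, "tz": -0.5, "rx": 0, "ry": 0, "rz": 0, "hand": 90}, {"tx": 0, "ty": 0, "tz": -0.5, "rx": 0, "ry": 0, "rz": 0, "hand": 90}, {"tx": 0, "ty": 0, "tz": -0.5, "rx": 0, "ry": 0, "rz": 0, "hand": 90}, {"tx": 0, "ty": 0, "tz": -0.5, "rx": 0, "ry": 0, "rz": 0, "hand": 90}, {"tx": 0, "ty": 0, "tz": -0.3, "rx": 0, "ry": 0, "rz": 0, "hand": 90}, {"tx": 0, "ty": 0, "tz": 0, "rx": 0, "ry": 0, "rz": 0, "hand": 90}, {"tx": 0, "ty": 0, "tz": 0, "rx": 0, "ry": 0, "rz": 0, "hand": 75}, {"tx": 0, "ty": 0, "tz": 0, "rx": 0, "ry": 0, "rz": 0, "hand": 65}, {"tx": 0, "ty": 0, "tz": 0, "rx": 0, "ry": 0, "rz": 0, "hand": 55}, {"tx": 0, "ty": 0, "tz": 0, "rx": 0, "ry": 0, "rz": 0, "hand": 55}, {"tx": 0, "ty": 0, "tz": 0, "rx": 0, "ry": 0, "rz": 0, "hand": 55}, {"tx": 0, "ty": 0, "tz": 0, "rx": 0, "ry": 0, "rz": 0, "hand": 55}, {"tx": 0, "ty": 0, "tz": 0, "rx": 0, "ry": 0, "rz": 0, "hand": 55}]}}

```text
clock: 3.55
tcp_pos: [0.3592, -0.298, 0.0526]
tool_rot: [[-0.199, 0.98, 0.001], [0.98, 0.199, -0.001], [-0.001, 0.0, -1.0]]
contact_force: [-0.9, 0.1, 6.8]
opening: 0.0616
gripper_force: 15.0
```

Emit:
{"op": "step_arm", "data": {"motion": [{"tx": 0, "ty": 0, "tz": 0.2, "rx": 0, "ry": 0, "rz": 0, "hand": 50}, {"tx": 0, "ty": 0, "tz": 0.4, "rx": 0, "ry": 0, "rz": 0, "hand": 50}, {"tx": 0, "ty": 0, "tz": 0.6, "rx": 0, "ry": 0, "rz": 0, "hand": 50}, {"tx": 0, "ty": 0, "tz": 0.7, "rx": 0, "ry": 0, "rz": 0, "hand": 50}, {"tx": 0.05, "ty": 0.15, "tz": 0.7, "rx": 0, "ry": 0, "rz": 0, "hand": 50}, {"tx": 0.1, "ty": 0.3, "tz": 0.6, "rx": 0, "ry": 0, "rz": 0, "hand": 50}, {"tx": 0.2, "ty": 0.5, "tz": 0.4, "rx": 0, "ry": 0, "rz": -0.1, "hand": 50}, {"tx": 0.25, "ty": 0.7, "tz": 0, "rx": 0, "ry": 0, "rz": -0.1, "hand": 50}, {"tx": 0.25, "ty": 0.7, "tz": 0, "rx": 0, "ry": 0, "rz": -0.1, "hand": 50}, {"tx": 0.25, "ty": 0.7, "tz": 0, "rx": 0, "ry": 0, "rz": -0.1, "hand": 50}, {"tx": 0.25, "ty": 0.7, "tz": 0, "rx": 0, "ry": 0, "rz": -0.1, "hand": 50}, {"tx": 0.25, "ty": 0.7, "tz": 0, "rx": 0, "ry": 0, "rz": -0.1, "hand": 50}, {"tx": 0.25, "ty": 0.7, "tz": 0, "rx": 0, "ry": 0, "rz": -0.1, "hand": 50}, {"tx": 0.25, "ty": 0.7, "tz": 0, "rx": 0, "ry": 0, "rz": -0.1, "hand": 50}, {"tx": 0.25, "ty": 0.7, "tz": 0, "rx": 0, "ry": 0, "rz": -0.1, "hand": 50}, {"tx": 0.25, "ty": 0.7, "tz": 0, "rx": 0, "ry": 0, "rz": -0.1, "hand": 50}, {"tx": 0.25, "ty": 0.7, "tz": 0, "rx": 0, "ry": 0, "rz": -0.1, "hand": 50}, {"tx": 0.25, "ty": 0.7, "tz": 0, "rx": 0, "ry": 0, "rz": -0.1, "hand": 50}, {"tx": 0.25, "ty": 0.7, "tz": 0, "rx": 0, "ry": 0, "rz": -0.1, "hand": 50}, {"tx": 0.25, "ty": 0.7, "tz": 0, "rx": 0, "ry": 0, "rz": -0.1, "hand": 50}], "grip_force": 20}}

```text
clock: 5.55
tcp_pos: [0.5026, 0.1054, 0.1963]
tool_rot: [[-0.054, 0.999, -0.001], [0.999, 0.054, -0.0], [-0.0, -0.001, -1.0]]
contact_force: [-0.1, -0.1, -1.9]
opening: 0.0621
gripper_force: 20.0
```

```bash
python3 -c "from h import *; goto(.591,.326,.12,-2.5,8)"
```

```text
tcp [0.5026 0.1054 0.1963] ang 3.08 tx ty tz rz [ 2.209  5.516 -1.907 -0.931] | per row [ 0.276  0.69  -0.238 -0.116] | tilt rx ry [ 0.   -0.01] t 5.55 open 0.0621 F [-0.1 -0.1 -1.9]
```

Emit:
{"op": "step_arm", "data": {"motion": [{"tx": 0.28, "ty": 0.7, "tz": -0.1, "rx": 0, "ry": 0, "rz": -0.12, "hand": 50}, {"tx": 0.28, "ty": 0.7, "tz": -0.1, "rx": 0, "ry": 0, "rz": -0.12, "hand": 50}, {"tx": 0.28, "ty": 0.7, "tz": -0.2, "rx": 0, "ry": 0, "rz": -0.12, "hand": 50}, {"tx": 0.28, "ty": 0.7, "tz": -0.2, "rx": 0, "ry": 0, "rz": -0.12, "hand": 50}, {"tx": 0.28, "ty": 0.7, "tz": -0.2, "rx": 0, "ry": 0, "rz": -0.12, "hand": 50}, {"tx": 0.28, "ty": 0.7, "tz": -0.3, "rx": 0, "ry": 0, "rz": -0.12, "hand": 50}, {"tx": 0.25, "ty": 0.6, "tz": -0.3, "rx": 0, "ry": 0, "rz": -0.12, "hand": 50}, {"tx": 0.18, "ty": 0.45, "tz": -0.3, "rx": 0, "ry": 0, "rz": -0.1, "hand": 50}, {"tx": 0.1, "ty": 0.25, "tz": -0.2, "rx": 0, "ry": 0, "rz": 0, "hand": 50}, {"tx": 0, "ty": 0, "tz": 0, "rx": 0, "ry": 0, "rz": 0, "hand": 50}, {"tx": 0, "ty": 0, "tz": 0, "rx": 0, "ry": 0, "rz": 0, "hand": 50}]}}

```text
clock: 6.65
tcp_pos: [0.5911, 0.3232, 0.1199]
tool_rot: [[0.045, 0.999, -0.001], [0.999, -0.045, -0.001], [-0.001, -0.001, -1.0]]
contact_force: [-0.4, -0.2, -2.6]
opening: 0.0619
gripper_force: 20.0
```

Run:
```python
from h import *
goto(.591,.326,.058,-2.5,6)
from station import env
s=env.snapshot("top"); np.savez("top1.npz",**s); crop(s,90,130,120,90,6,"pics/d1.png",10)
```

```text
tcp [0.5911 0.3232 0.1199] ang -2.56 tx ty tz rz [-0.002  0.071 -1.548  0.01 ] | per row [-0.     0.012 -0.258  0.002] | tilt rx ry [ 0.01 -0.01] t 6.65 open 0.0619 F [-0.4 -0.2 -2.6]
```

View pics/d1.png

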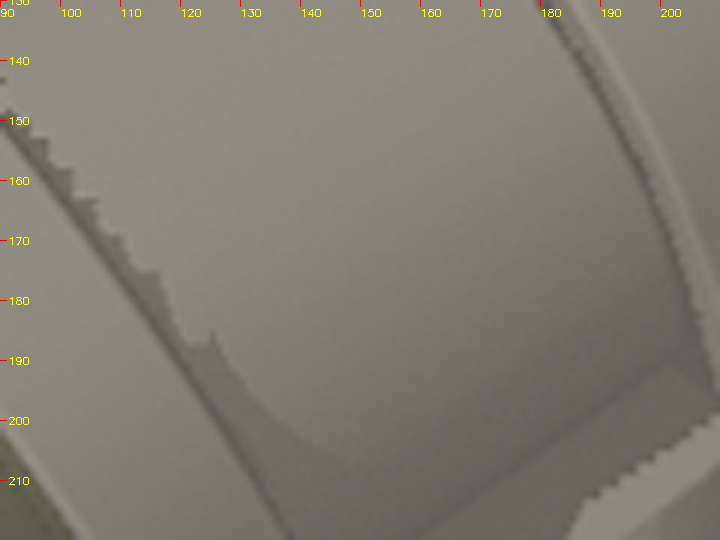

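The arm covers the view (only the forearm is visible), so I lower the tin by force feedback. The bay leaves 10 mm of clearance on each side.

Emit:
{"op": "step_arm", "data": {"motion": [{"tx": 0, "ty": 0.07, "tz": -0.2, "rx": 0, "ry": 0, "rz": 0, "hand": 50}, {"tx": 0, "ty": 0, "tz": -0.3, "rx": 0, "ry": 0, "rz": 0, "hand": 50}, {"tx": 0, "ty": 0, "tz": -0.3, "rx": 0, "ry": 0, "rz": 0, "hand": 50}, {"tx": 0, "ty": 0, "tz": -0.3, "rx": 0, "ry": 0, "rz": 0, "hand": 50}, {"tx": 0, "ty": 0, "tz": -0.2, "rx": 0, "ry": 0, "rz": 0, "hand": 50}, {"tx": 0, "ty": 0, "tz": -0.1, "rx": 0, "ry": 0, "rz": 0, "hand": 50}, {"tx": 0, "ty": 0, "tz": -0.08, "rx": 0, "ry": 0, "rz": 0, "hand": 50}, {"tx": 0, "ty": 0, "tz": -0.04, "rx": 0, "ry": 0, "rz": 0, "hand": 50}, {"tx": 0, "ty": 0, "tz": 0, "rx": 0, "ry": 0, "rz": 0, "hand": 50}]}}

```text
clock: 7.6
tcp_pos: [0.5915, 0.3272, 0.0593]
tool_rot: [[0.044, 0.999, 0.0], [0.999, -0.044, 0.0], [0.0, 0.0, -1.0]]
contact_force: [0.1, 0.1, -1.7]
opening: 0.0623
gripper_force: 20.0
```

Emit:
{"op": "step_arm", "data": {"motion": [{"tx": 0, "ty": 0, "tz": -0.03, "rx": 0, "ry": 0, "rz": 0, "hand": 50}, {"tx": 0, "ty": 0, "tz": -0.01, "rx": 0, "ry": 0, "rz": 0, "hand": 50}, {"tx": 0, "ty": 0, "tz": 0, "rx": 0, "ry": 0, "rz": 0, "hand": 50}]}}

```text
clock: 7.9
tcp_pos: [0.5917, 0.3274, 0.0587]
tool_rot: [[0.044, 0.999, 0.001], [0.999, -0.044, 0.0], [0.0, 0.001, -1.0]]
contact_force: [-0.2, -1.1, 5.2]
opening: 0.0619
gripper_force: 20.0
```

Emit:
{"op": "step_arm", "data": {"motion": [{"tx": 0, "ty": 0, "tz": 0, "rx": 0, "ry": 0, "rz": 0, "hand": 66}, {"tx": 0, "ty": 0, "tz": 0, "rx": 0, "ry": 0, "rz": 0, "hand": 74}, {"tx": 0, "ty": 0, "tz": 0, "rx": 0, "ry": 0, "rz": 0, "hand": 82}, {"tx": 0, "ty": 0, "tz": 0, "rx": 0, "ry": 0, "rz": 0, "hand": 85}, {"tx": 0, "ty": 0, "tz": 0.3, "rx": 0, "ry": 0, "rz": 0, "hand": 85}, {"tx": 0, "ty": 0, "tz": 0.7, "rx": 0, "ry": 0, "rz": 0, "hand": 85}, {"tx": 0, "ty": 0, "tz": 0.8, "rx": 0, "ry": 0, "rz": 0, "hand": 85}, {"tx": -0.2, "ty": -0.2, "tz": 0.6, "rx": 0, "ry": 0, "rz": 0, "hand": 85}, {"tx": -0.5, "ty": -0.5, "tz": 0.2, "rx": 0, "ry": 0, "rz": 0, "hand": 85}, {"tx": -0.6, "ty": -0.65, "tz": 0, "rx": 0, "ry": 0, "rz": 0, "hand": 85}, {"tx": -0.6, "ty": -0.65, "tz": 0, "rx": 0, "ry": 0, "rz": 0, "hand": 85}, {"tx": -0.6, "ty": -0.65, "tz": 0, "rx": 0, "ry": 0, "rz": 0, "hand": 85}, {"tx": -0.6, "ty": -0.65, "tz": 0, "rx": 0, "ry": 0, "rz": 0, "hand": 85}, {"tx": -0.6, "ty": -0.65, "tz": 0, "rx": 0, "ry": 0, "rz": 0, "hand": 80}, {"tx": -0.5, "ty": -0.5, "tz": 0, "rx": 0, "ry": 0, "rz": 0, "hand": 75}, {"tx": -0.3, "ty": -0.3, "tz": 0, "rx": 0, "ry": 0, "rz": 0, "hand": 70}, {"tx": 0, "ty": 0, "tz": 0, "rx": 0, "ry": 0, "rz": 0, "hand": 70}, {"tx": 0, "ty": 0, "tz": 0, "rx": 0, "ry": 0, "rz": 0, "hand": 70}]}}

```text
clock: 9.7
tcp_pos: [0.4123, 0.1377, 0.1624]
tool_rot: [[0.045, 0.999, 0.002], [0.999, -0.045, 0.001], [0.001, 0.002, -1.0]]
contact_force: [0.0, 0.1, -0.3]
opening: 0.0701
gripper_force: 0.0
```

Run:
```python
from h import *
goto(.4102,.1366,.047,-2.1,6)
from station import env
s=env.snapshot("scene"); np.savez("scene1.npz",**s); crop(s,230,90,133,100,6,"pics/d2.png",10)
```

```text
tcp [0.4123 0.1377 0.1624] ang -2.56 tx ty tz rz [-0.053 -0.027 -2.884  0.076] | per row [-0.009 -0.005 -0.481  0.013] | tilt rx ry [-0.01  0.02] t 9.7 open 0.0701 F [ 0.   0.1 -0.3]
```

View pics/d2.png

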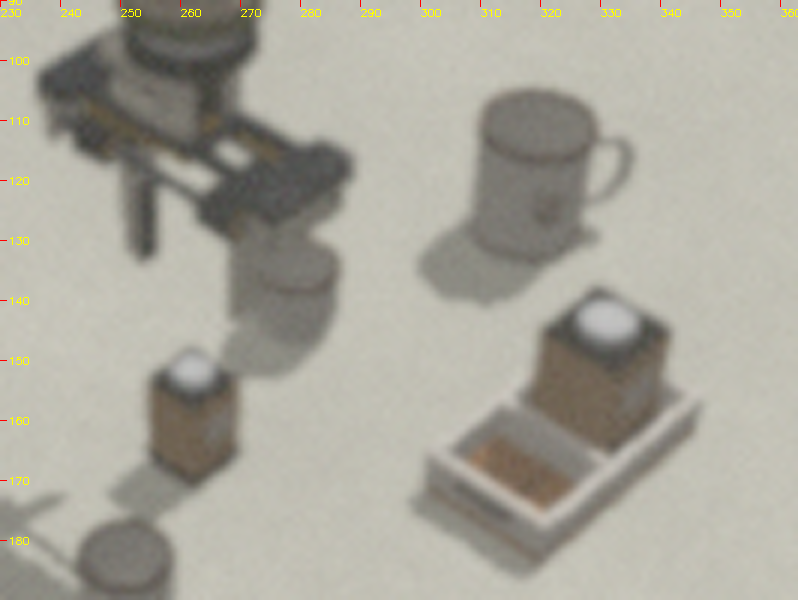

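The large tin stands upright in the large bay, with its cap at (331,143), and the small tin is undisturbed with its cap at (262,151). I descend on the small tin.

Emit:
{"op": "step_arm", "data": {"motion": [{"tx": -0.05, "ty": -0.03, "tz": -0.4, "rx": 0, "ry": 0, "rz": 0.08, "hand": 70}, {"tx": 0, "ty": 0, "tz": -0.5, "rx": 0, "ry": 0, "rz": 0, "hand": 70}, {"tx": 0, "ty": 0, "tz": -0.5, "rx": 0, "ry": 0, "rz": 0, "hand": 70}, {"tx": 0, "ty": 0, "tz": -0.5, "rx": 0, "ry": 0, "rz": 0, "hand": 70}, {"tx": 0, "ty": 0, "tz": -0.5, "rx": 0, "ry": 0, "rz": 0, "hand": 70}, {"tx": 0, "ty": 0, "tz": -0.4, "rx": 0, "ry": 0, "rz": 0, "hand": 70}, {"tx": 0, "ty": 0, "tz": -0.08, "rx": 0, "ry": 0, "rz": 0, "hand": 70}, {"tx": 0, "ty": 0, "tz": 0, "rx": 0, "ry": 0, "rz": 0, "hand": 60}, {"tx": 0, "ty": 0, "tz": 0, "rx": 0, "ry": 0, "rz": 0, "hand": 50}, {"tx": 0, "ty": 0, "tz": 0, "rx": 0, "ry": 0, "rz": 0, "hand": 40}, {"tx": 0, "ty": 0, "tz": 0, "rx": 0, "ry": 0, "rz": 0, "hand": 35}, {"tx": 0, "ty": 0, "tz": 0, "rx": 0, "ry": 0, "rz": 0, "hand": 35}, {"tx": 0, "ty": 0, "tz": 0, "rx": 0, "ry": 0, "rz": 0, "hand": 35}, {"tx": 0, "ty": 0, "tz": 0, "rx": 0, "ry": 0, "rz": 0, "hand": 35}], "grip_force": 15}}

```text
clock: 11.15
tcp_pos: [0.41, 0.136, 0.0471]
tool_rot: [[0.036, 0.999, 0.002], [0.999, -0.036, 0.001], [0.001, 0.002, -1.0]]
contact_force: [-0.2, -0.5, 8.4]
opening: 0.044
gripper_force: 15.0
```

Emit:
{"op": "step_arm", "data": {"motion": [{"tx": 0, "ty": 0, "tz": 0.2, "rx": 0, "ry": 0, "rz": 0, "hand": 35}, {"tx": 0, "ty": 0, "tz": 0.5, "rx": 0, "ry": 0, "rz": 0, "hand": 35}, {"tx": 0, "ty": 0, "tz": 0.6, "rx": 0, "ry": 0, "rz": 0, "hand": 35}, {"tx": 0, "ty": 0, "tz": 0.6, "rx": 0, "ry": 0, "rz": 0, "hand": 35}, {"tx": 0.2, "ty": 0.12, "tz": 0.3, "rx": 0, "ry": 0, "rz": 0, "hand": 35}, {"tx": 0.4, "ty": 0.25, "tz": 0, "rx": 0, "ry": 0, "rz": 0, "hand": 35}, {"tx": 0.6, "ty": 0.38, "tz": 0, "rx": 0, "ry": 0, "rz": 0, "hand": 35}, {"tx": 0.6, "ty": 0.38, "tz": 0, "rx": 0, "ry": 0, "rz": 0, "hand": 35}, {"tx": 0.6, "ty": 0.38, "tz": 0, "rx": 0, "ry": 0, "rz": 0, "hand": 35}, {"tx": 0.6, "ty": 0.38, "tz": 0, "rx": 0, "ry": 0, "rz": 0, "hand": 35}, {"tx": 0.6, "ty": 0.38, "tz": 0, "rx": 0, "ry": 0, "rz": -0.07, "hand": 35}, {"tx": 0.5, "ty": 0.3, "tz": -0.2, "rx": 0, "ry": 0, "rz": 0, "hand": 35}, {"tx": 0.33, "ty": 0.2, "tz": -0.3, "rx": 0, "ry": 0, "rz": 0, "hand": 35}, {"tx": 0, "ty": 0, "tz": -0.3, "rx": 0, "ry": 0, "rz": 0, "hand": 35}, {"tx": 0, "ty": 0, "tz": 0, "rx": 0, "ry": 0, "rz": 0, "hand": 35}, {"tx": 0, "ty": 0, "tz": 0, "rx": 0, "ry": 0, "rz": 0, "hand": 35}]}}

```text
clock: 12.75
tcp_pos: [0.5852, 0.2459, 0.1019]
tool_rot: [[0.043, 0.999, -0.002], [0.999, -0.043, -0.001], [-0.001, -0.002, -1.0]]
contact_force: [0.1, 0.1, -1.7]
opening: 0.0439
gripper_force: 15.0
```

```bash
python3 -c "
from h import *
goto(.5873,.247,.0535,-2.5,6)"
```

```text
tcp [0.5852 0.2459 0.1019] ang -2.48 tx ty tz rz [ 0.052  0.028 -1.211 -0.004] | per row [ 0.009  0.005 -0.202 -0.001] | tilt rx ry [ 0.01 -0.02] t 12.75 open 0.0439 F [ 0.1  0.1 -1.7]
```

Emit:
{"op": "step_arm", "data": {"motion": [{"tx": 0.05, "ty": 0.03, "tz": -0.2, "rx": 0, "ry": 0, "rz": 0, "hand": 35}, {"tx": 0, "ty": 0, "tz": -0.3, "rx": 0, "ry": 0, "rz": 0, "hand": 35}, {"tx": 0, "ty": 0, "tz": -0.3, "rx": 0, "ry": 0, "rz": 0, "hand": 35}, {"tx": 0, "ty": 0, "tz": -0.2, "rx": 0, "ry": 0, "rz": 0, "hand": 35}, {"tx": 0, "ty": 0, "tz": -0.12, "rx": 0, "ry": 0, "rz": 0, "hand": 35}, {"tx": 0, "ty": 0, "tz": -0.08, "rx": 0, "ry": 0, "rz": 0, "hand": 35}, {"tx": 0, "ty": 0, "tz": -0.03, "rx": 0, "ry": 0, "rz": 0, "hand": 35}, {"tx": 0, "ty": 0, "tz": 0, "rx": 0, "ry": 0, "rz": 0, "hand": 35}]}}

```text
clock: 13.55
tcp_pos: [0.5887, 0.2481, 0.0534]
tool_rot: [[0.043, 0.999, 0.0], [0.999, -0.043, 0.0], [0.0, 0.0, -1.0]]
contact_force: [-1.5, 0.3, -2.0]
opening: 0.0441
gripper_force: 15.0
```

Emit:
{"op": "step_arm", "data": {"motion": [{"tx": 0, "ty": 0, "tz": -0.02, "rx": 0, "ry": 0, "rz": 0, "hand": 35}, {"tx": 0, "ty": 0, "tz": -0.01, "rx": 0, "ry": 0, "rz": 0, "hand": 35}, {"tx": 0, "ty": 0, "tz": 0, "rx": 0, "ry": 0, "rz": 0, "hand": 35}]}}

```text
clock: 13.85
tcp_pos: [0.5889, 0.2482, 0.0531]
tool_rot: [[0.043, 0.999, 0.001], [0.999, -0.043, 0.0], [0.0, 0.001, -1.0]]
contact_force: [-0.9, -0.6, 7.4]
opening: 0.0441
gripper_force: 15.0
```

Emit:
{"op": "step_arm", "data": {"motion": [{"tx": 0, "ty": 0, "tz": 0, "rx": 0, "ry": 0, "rz": 0, "hand": 50}, {"tx": 0, "ty": 0, "tz": 0, "rx": 0, "ry": 0, "rz": 0, "hand": 60}, {"tx": 0, "ty": 0, "tz": 0, "rx": 0, "ry": 0, "rz": 0, "hand": 70}, {"tx": 0, "ty": 0, "tz": 0.3, "rx": 0, "ry": 0, "rz": 0, "hand": 70}, {"tx": 0, "ty": 0, "tz": 0.7, "rx": 0, "ry": 0, "rz": 0, "hand": 75}, {"tx": 0, "ty": 0, "tz": 0.8, "rx": 0, "ry": 0, "rz": 0, "hand": 80}, {"tx": -0.2, "ty": 0, "tz": 0.7, "rx": 0, "ry": 0, "rz": 0.5, "hand": 85}, {"tx": -0.4, "ty": 0.08, "tz": 0.2, "rx": 0, "ry": 0, "rz": 1, "hand": 85}, {"tx": -0.4, "ty": 0.08, "tz": 0, "rx": 0, "ry": 0, "rz": 1, "hand": 85}, {"tx": -0.4, "ty": 0.08, "tz": 0, "rx": 0, "ry": 0, "rz": 1, "hand": 85}, {"tx": -0.4, "ty": 0.08, "tz": 0, "rx": 0, "ry": 0, "rz": 1, "hand": 85}, {"tx": -0.4, "ty": 0.08, "tz": 0, "rx": 0, "ry": 0, "rz": 1, "hand": 85}, {"tx": -0.4, "ty": 0.08, "tz": 0, "rx": 0, "ry": 0, "rz": 1, "hand": 85}, {"tx": -0.4, "ty": 0.08, "tz": 0, "rx": 0, "ry": 0, "rz": 1, "hand": 85}, {"tx": -0.4, "ty": 0.08, "tz": 0, "rx": 0, "ry": 0, "rz": 1, "hand": 85}, {"tx": -0.4, "ty": 0.08, "tz": 0, "rx": 0, "ry": 0, "rz": 1, "hand": 85}, {"tx": -0.4, "ty": 0.08, "tz": 0, "rx": 0, "ry": 0, "rz": 1, "hand": 85}, {"tx": -0.4, "ty": 0, "tz": 0, "rx": 0, "ry": 0, "rz": 1, "hand": 85}, {"tx": -0.4, "ty": 0, "tz": 0, "rx": 0, "ry": 0, "rz": 1, "hand": 85}, {"tx": -0.3, "ty": 0, "tz": 0, "rx": 0, "ry": 0, "rz": 0.7, "hand": 85}]}}

```text
clock: 15.85
tcp_pos: [0.3759, 0.2799, 0.1608]
tool_rot: [[-0.974, 0.225, 0.001], [0.225, 0.974, -0.0], [-0.001, 0.0, -1.0]]
contact_force: [0.3, 0.2, -0.1]
opening: 0.0849
gripper_force: 0.0
```

Run:
```python
from h import *
goto(.3781,.2794,.032,77,6)
from station import env
s=env.snapshot("scene"); np.savez("scene2.npz",**s); crop(s,210,90,150,112,5,"pics/d3.png",10)
```

```text
tcp [0.3759 0.2799 0.1608] ang 76.98 tx ty tz rz [ 0.055 -0.013 -3.219  0.004] | per row [ 0.009 -0.002 -0.536  0.001] | tilt rx ry [0.   0.01] t 15.85 open 0.0849 F [ 0.3  0.2 -0.1]
```

View pics/d3.png

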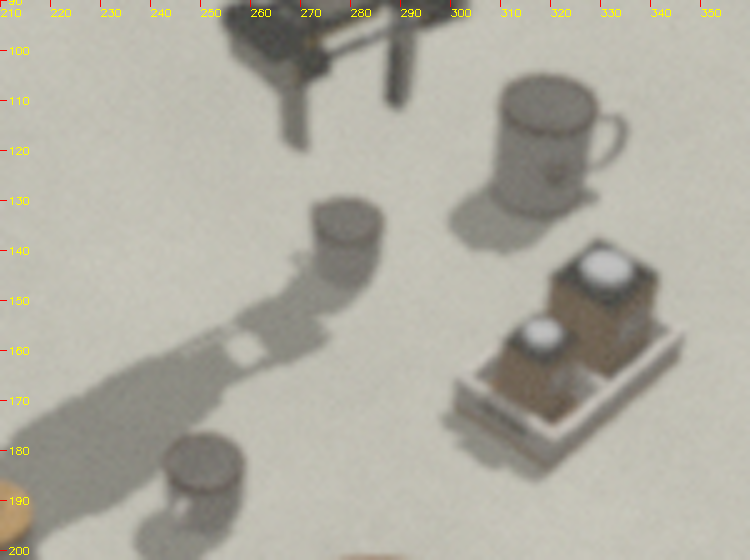

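Both tins stand upright in their bays, with caps at (317,157) and (331,143). Cup 1 (rim at 277,134) has its handle toward the robot at (269,143), clear of the fingers. I descend on it.

Emit:
{"op": "step_arm", "data": {"motion": [{"tx": 0.05, "ty": -0.01, "tz": -0.4, "rx": 0, "ry": 0, "rz": 0, "hand": 80}, {"tx": 0, "ty": 0, "tz": -0.5, "rx": 0, "ry": 0, "rz": 0, "hand": 80}, {"tx": 0, "ty": 0, "tz": -0.5, "rx": 0, "ry": 0, "rz": 0, "hand": 80}, {"tx": 0, "ty": 0, "tz": -0.5, "rx": 0, "ry": 0, "rz": 0, "hand": 80}, {"tx": 0, "ty": 0, "tz": -0.5, "rx": 0, "ry": 0, "rz": 0, "hand": 80}, {"tx": 0, "ty": 0, "tz": -0.5, "rx": 0, "ry": 0, "rz": 0, "hand": 80}, {"tx": 0, "ty": 0, "tz": -0.27, "rx": 0, "ry": 0, "rz": 0, "hand": 80}, {"tx": 0, "ty": 0, "tz": 0, "rx": 0, "ry": 0, "rz": 0, "hand": 75}, {"tx": 0, "ty": 0, "tz": 0, "rx": 0, "ry": 0, "rz": 0, "hand": 68}, {"tx": 0, "ty": 0, "tz": 0, "rx": 0, "ry": 0, "rz": 0, "hand": 62}, {"tx": 0, "ty": 0, "tz": 0, "rx": 0, "ry": 0, "rz": 0, "hand": 56}, {"tx": 0, "ty": 0, "tz": 0, "rx": 0, "ry": 0, "rz": 0, "hand": 50}, {"tx": 0, "ty": 0, "tz": 0, "rx": 0, "ry": 0, "rz": 0, "hand": 50}, {"tx": 0, "ty": 0, "tz": 0, "rx": 0, "ry": 0, "rz": 0, "hand": 50}], "grip_force": 15}}

```text
clock: 17.3
tcp_pos: [0.3792, 0.2801, 0.034]
tool_rot: [[-0.973, 0.23, 0.002], [0.23, 0.973, 0.001], [-0.001, 0.002, -1.0]]
contact_force: [1.6, 0.7, 6.6]
opening: 0.0587
gripper_force: 15.0
```

Emit:
{"op": "step_arm", "data": {"motion": [{"tx": 0, "ty": 0, "tz": 0.2, "rx": 0, "ry": 0, "rz": 0, "hand": 45}, {"tx": 0, "ty": 0, "tz": 0.4, "rx": 0, "ry": 0, "rz": 0, "hand": 45}, {"tx": 0, "ty": 0, "tz": 0.6, "rx": 0, "ry": 0, "rz": 0, "hand": 45}, {"tx": 0, "ty": 0, "tz": 0.7, "rx": 0, "ry": 0, "rz": 0, "hand": 45}, {"tx": 0.05, "ty": -0.1, "tz": 0.6, "rx": 0, "ry": 0, "rz": 0, "hand": 45}, {"tx": 0.12, "ty": -0.3, "tz": 0.4, "rx": 0, "ry": 0, "rz": 0, "hand": 45}, {"tx": 0.2, "ty": -0.5, "tz": 0.25, "rx": 0, "ry": 0, "rz": 0, "hand": 45}, {"tx": 0.3, "ty": -0.7, "tz": 0, "rx": 0, "ry": 0, "rz": 0, "hand": 45}, {"tx": 0.3, "ty": -0.7, "tz": 0, "rx": 0, "ry": 0, "rz": 0, "hand": 45}, {"tx": 0.3, "ty": -0.7, "tz": 0, "rx": 0, "ry": 0, "rz": 0, "hand": 45}, {"tx": 0.3, "ty": -0.7, "tz": 0, "rx": 0, "ry": 0, "rz": 0, "hand": 45}, {"tx": 0.3, "ty": -0.7, "tz": 0, "rx": 0, "ry": 0, "rz": 0, "hand": 45}, {"tx": 0.3, "ty": -0.7, "tz": 0, "rx": 0, "ry": 0, "rz": 0, "hand": 45}, {"tx": 0.3, "ty": -0.7, "tz": 0, "rx": 0, "ry": 0, "rz": 0, "hand": 45}, {"tx": 0.3, "ty": -0.7, "tz": 0, "rx": 0, "ry": 0, "rz": 0, "hand": 45}, {"tx": 0.3, "ty": -0.7, "tz": 0, "rx": 0, "ry": 0, "rz": 0, "hand": 45}, {"tx": 0.3, "ty": -0.7, "tz": 0, "rx": 0, "ry": 0, "rz": 0, "hand": 45}, {"tx": 0.3, "ty": -0.7, "tz": 0, "rx": 0, "ry": 0, "rz": 0, "hand": 45}, {"tx": 0.3, "ty": -0.7, "tz": 0, "rx": 0, "ry": 0, "rz": 0, "hand": 45}, {"tx": 0.3, "ty": -0.7, "tz": 0, "rx": 0, "ry": 0, "rz": 0, "hand": 45}]}}

```text
clock: 19.3
tcp_pos: [0.5491, -0.1221, 0.1592]
tool_rot: [[-0.973, 0.23, -0.001], [0.23, 0.973, -0.0], [0.001, -0.0, -1.0]]
contact_force: [-0.1, 0.2, -1.0]
opening: 0.0591
gripper_force: 15.0
```

Run:
```python
from h import *
goto(.6007,-.2413,.07,77,6)
```

```text
tcp [ 0.5491 -0.1221  0.1592] ang 76.68 tx ty tz rz [ 1.289 -2.981 -2.23   0.053] | per row [ 0.215 -0.497 -0.372  0.009] | tilt rx ry [ 0.   -0.01] t 19.3 open 0.0591 F [-0.1  0.2 -1. ]
```

Emit:
{"op": "step_arm", "data": {"motion": [{"tx": 0.26, "ty": -0.6, "tz": 0, "rx": 0, "ry": 0, "rz": 0, "hand": 45}, {"tx": 0.26, "ty": -0.6, "tz": -0.1, "rx": 0, "ry": 0, "rz": 0, "hand": 45}, {"tx": 0.24, "ty": -0.55, "tz": -0.2, "rx": 0, "ry": 0, "rz": 0, "hand": 45}, {"tx": 0.21, "ty": -0.5, "tz": -0.3, "rx": 0, "ry": 0, "rz": 0, "hand": 45}, {"tx": 0.17, "ty": -0.4, "tz": -0.3, "rx": 0, "ry": 0, "rz": 0, "hand": 45}, {"tx": 0.1, "ty": -0.25, "tz": -0.3, "rx": 0, "ry": 0, "rz": 0, "hand": 45}, {"tx": 0.04, "ty": -0.1, "tz": -0.3, "rx": 0, "ry": 0, "rz": 0, "hand": 45}, {"tx": 0, "ty": 0, "tz": -0.3, "rx": 0, "ry": 0, "rz": 0, "hand": 45}, {"tx": 0, "ty": 0, "tz": -0.3, "rx": 0, "ry": 0, "rz": 0, "hand": 45}, {"tx": 0, "ty": 0, "tz": -0.3, "rx": 0, "ry": 0, "rz": 0, "hand": 45}, {"tx": 0, "ty": 0, "tz": -0.2, "rx": 0, "ry": 0, "rz": 0, "hand": 45}, {"tx": 0, "ty": 0, "tz": -0.12, "rx": 0, "ry": 0, "rz": 0, "hand": 45}, {"tx": 0, "ty": 0, "tz": -0.06, "rx": 0, "ry": 0, "rz": 0, "hand": 45}, {"tx": 0, "ty": 0, "tz": -0.03, "rx": 0, "ry": 0, "rz": 0, "hand": 45}, {"tx": 0, "ty": 0, "tz": 0, "rx": 0, "ry": 0, "rz": 0, "hand": 45}, {"tx": 0, "ty": 0, "tz": 0, "rx": 0, "ry": 0, "rz": 0, "hand": 45}]}}

```text
clock: 20.9
tcp_pos: [0.6008, -0.2405, 0.0472]
tool_rot: [[-0.973, 0.23, 0.001], [0.23, 0.973, -0.0], [-0.001, -0.0, -1.0]]
contact_force: [-0.1, 0.1, -1.5]
opening: 0.0585
gripper_force: 15.0
```

Emit:
{"op": "step_arm", "data": {"motion": [{"tx": 0, "ty": 0, "tz": -0.02, "rx": 0, "ry": 0, "rz": 0, "hand": 45}, {"tx": 0, "ty": 0, "tz": -0.01, "rx": 0, "ry": 0, "rz": 0, "hand": 45}, {"tx": 0, "ty": 0, "tz": 0, "rx": 0, "ry": 0, "rz": 0, "hand": 45}]}}

```text
clock: 21.2
tcp_pos: [0.6007, -0.2406, 0.046]
tool_rot: [[-0.973, 0.23, 0.0], [0.23, 0.973, -0.0], [-0.001, -0.0, -1.0]]
contact_force: [-1.2, -0.3, 3.8]
opening: 0.0588
gripper_force: 15.0
```

Emit:
{"op": "step_arm", "data": {"motion": [{"tx": 0, "ty": 0, "tz": 0, "rx": 0, "ry": 0, "rz": 0, "hand": 62}, {"tx": 0, "ty": 0, "tz": 0, "rx": 0, "ry": 0, "rz": 0, "hand": 68}, {"tx": 0, "ty": 0, "tz": 0, "rx": 0, "ry": 0, "rz": 0, "hand": 75}, {"tx": 0, "ty": 0, "tz": 0, "rx": 0, "ry": 0, "rz": 0, "hand": 78}, {"tx": 0, "ty": 0, "tz": 0.3, "rx": 0, "ry": 0, "rz": 0, "hand": 78}, {"tx": 0, "ty": 0, "tz": 0.6, "rx": 0, "ry": 0, "rz": 0, "hand": 80}, {"tx": 0, "ty": 0, "tz": 0.8, "rx": 0, "ry": 0, "rz": 0, "hand": 80}, {"tx": -0.2, "ty": 0.1, "tz": 0.8, "rx": 0, "ry": 0, "rz": -0.5, "hand": 85}, {"tx": -0.4, "ty": 0.2, "tz": 0.4, "rx": 0, "ry": 0, "rz": -0.9, "hand": 85}, {"tx": -0.5, "ty": 0.26, "tz": 0, "rx": 0, "ry": 0, "rz": -0.9, "hand": 85}, {"tx": -0.5, "ty": 0.26, "tz": 0, "rx": 0, "ry": 0, "rz": -0.9, "hand": 85}, {"tx": -0.5, "ty": 0.26, "tz": 0, "rx": 0, "ry": 0, "rz": -0.9, "hand": 85}, {"tx": -0.5, "ty": 0.26, "tz": 0, "rx": 0, "ry": 0, "rz": -0.9, "hand": 85}, {"tx": -0.5, "ty": 0.26, "tz": 0, "rx": 0, "ry": 0, "rz": -0.9, "hand": 85}, {"tx": -0.5, "ty": 0.26, "tz": 0, "rx": 0, "ry": 0, "rz": -0.9, "hand": 85}, {"tx": -0.5, "ty": 0.26, "tz": 0, "rx": 0, "ry": 0, "rz": -0.9, "hand": 85}, {"tx": -0.4, "ty": 0.26, "tz": 0, "rx": 0, "ry": 0, "rz": -0.9, "hand": 85}, {"tx": -0.3, "ty": 0.15, "tz": 0, "rx": 0, "ry": 0, "rz": -0.9, "hand": 85}, {"tx": -0.05, "ty": 0.03, "tz": 0, "rx": 0, "ry": 0, "rz": -0.5, "hand": 85}, {"tx": 0, "ty": 0, "tz": 0, "rx": 0, "ry": 0, "rz": 0, "hand": 85}]}}

```text
clock: 23.2
tcp_pos: [0.4065, -0.1377, 0.1625]
tool_rot: [[-0.288, 0.958, 0.001], [0.958, 0.288, -0.001], [-0.001, 0.001, -1.0]]
contact_force: [0.2, -0.1, 0.5]
opening: 0.0852
gripper_force: 0.0
```

Run:
```python
from h import *
goto(.4065,-.138,.054,17,6)
from station import env
s=env.snapshot("scene"); np.savez("scene3.npz",**s); crop(s,130,160,200,150,4,"pics/d4.png",10)
```

```text
tcp [ 0.4065 -0.1377  0.1625] ang 16.73 tx ty tz rz [-1.000e-03 -8.000e-03 -2.712e+00  4.500e-02] | per row [-0.    -0.001 -0.452  0.007] | tilt rx ry [0.01 0.01] t 23.2 open 0.0852 F [ 0.2 -0.1  0.5]
```

View pics/d4.png

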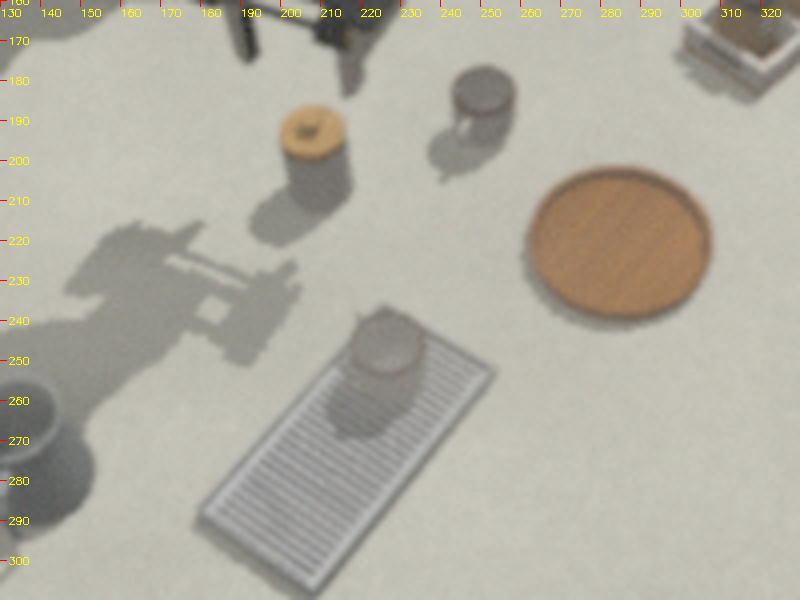

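Cup 1 stands upright on the grille with its rim at (226,246). The jar lid is at (208,192), and cup 2 is at (250,183) with its handle at the lower left. I take the jar.

Emit:
{"op": "step_arm", "data": {"motion": [{"tx": 0, "ty": 0, "tz": -0.3, "rx": 0, "ry": 0, "rz": 0, "hand": 85}, {"tx": 0, "ty": 0, "tz": -0.5, "rx": 0, "ry": 0, "rz": 0, "hand": 85}, {"tx": 0, "ty": 0, "tz": -0.5, "rx": 0, "ry": 0, "rz": 0, "hand": 85}, {"tx": 0, "ty": 0, "tz": -0.5, "rx": 0, "ry": 0, "rz": 0, "hand": 85}, {"tx": 0, "ty": 0, "tz": -0.5, "rx": 0, "ry": 0, "rz": 0, "hand": 85}, {"tx": 0, "ty": 0, "tz": -0.4, "rx": 0, "ry": 0, "rz": 0, "hand": 85}, {"tx": 0, "ty": 0, "tz": 0, "rx": 0, "ry": 0, "rz": 0, "hand": 78}, {"tx": 0, "ty": 0, "tz": 0, "rx": 0, "ry": 0, "rz": 0, "hand": 68}, {"tx": 0, "ty": 0, "tz": 0, "rx": 0, "ry": 0, "rz": 0, "hand": 62}, {"tx": 0, "ty": 0, "tz": 0, "rx": 0, "ry": 0, "rz": 0, "hand": 55}, {"tx": 0, "ty": 0, "tz": 0, "rx": 0, "ry": 0, "rz": 0, "hand": 50}, {"tx": 0, "ty": 0, "tz": 0, "rx": 0, "ry": 0, "rz": 0, "hand": 50}, {"tx": 0, "ty": 0, "tz": 0, "rx": 0, "ry": 0, "rz": 0, "hand": 50}], "grip_force": 20}}

```text
clock: 24.55
tcp_pos: [0.4073, -0.1383, 0.0544]
tool_rot: [[-0.287, 0.958, 0.002], [0.958, 0.287, -0.001], [-0.001, 0.002, -1.0]]
contact_force: [-0.3, -0.4, 6.8]
opening: 0.0573
gripper_force: 20.0
```

Emit:
{"op": "step_arm", "data": {"motion": [{"tx": 0, "ty": 0, "tz": 0.2, "rx": 0, "ry": 0, "rz": 0, "hand": 45}, {"tx": 0, "ty": 0, "tz": 0.5, "rx": 0, "ry": 0, "rz": 0, "hand": 45}, {"tx": 0, "ty": 0, "tz": 0.6, "rx": 0, "ry": 0, "rz": 0, "hand": 45}, {"tx": 0.1, "ty": 0.05, "tz": 0.5, "rx": 0, "ry": 0, "rz": 0, "hand": 45}, {"tx": 0.3, "ty": 0.15, "tz": 0.2, "rx": 0, "ry": 0, "rz": 0, "hand": 45}, {"tx": 0.5, "ty": 0.26, "tz": 0, "rx": 0, "ry": 0, "rz": 0, "hand": 45}, {"tx": 0.6, "ty": 0.31, "tz": 0, "rx": 0, "ry": 0, "rz": 0, "hand": 45}, {"tx": 0.6, "ty": 0.31, "tz": 0, "rx": 0, "ry": 0, "rz": 0, "hand": 45}, {"tx": 0.6, "ty": 0.31, "tz": 0, "rx": 0, "ry": 0, "rz": 0, "hand": 45}, {"tx": 0.6, "ty": 0.31, "tz": 0, "rx": 0, "ry": 0, "rz": 0, "hand": 45}, {"tx": 0.6, "ty": 0.31, "tz": 0, "rx": 0, "ry": 0, "rz": 0, "hand": 45}, {"tx": 0.6, "ty": 0.31, "tz": 0, "rx": 0, "ry": 0, "rz": 0, "hand": 45}, {"tx": 0.6, "ty": 0.31, "tz": 0, "rx": 0, "ry": 0, "rz": 0, "hand": 45}, {"tx": 0.5, "ty": 0.26, "tz": -0.1, "rx": 0, "ry": 0, "rz": 0, "hand": 45}, {"tx": 0.25, "ty": 0.13, "tz": -0.2, "rx": 0, "ry": 0, "rz": 0, "hand": 45}, {"tx": 0.1, "ty": 0.05, "tz": -0.3, "rx": 0, "ry": 0, "rz": 0, "hand": 45}, {"tx": 0, "ty": 0, "tz": -0.4, "rx": 0, "ry": 0, "rz": 0, "hand": 45}, {"tx": 0, "ty": 0, "tz": -0.3, "rx": 0, "ry": 0, "rz": 0, "hand": 45}, {"tx": 0, "ty": 0, "tz": -0.2, "rx": 0, "ry": 0, "rz": 0, "hand": 45}, {"tx": 0, "ty": 0, "tz": -0.1, "rx": 0, "ry": 0, "rz": 0, "hand": 45}]}}

```text
clock: 26.55
tcp_pos: [0.6436, -0.0158, 0.0684]
tool_rot: [[-0.287, 0.958, -0.002], [0.958, 0.287, -0.0], [0.0, -0.002, -1.0]]
contact_force: [-0.5, -0.2, -2.1]
opening: 0.0579
gripper_force: 20.0
```

Emit:
{"op": "step_arm", "data": {"motion": [{"tx": 0, "ty": 0, "tz": -0.08, "rx": 0, "ry": 0, "rz": 0, "hand": 45}, {"tx": 0, "ty": 0, "tz": -0.04, "rx": 0, "ry": 0, "rz": 0, "hand": 45}, {"tx": 0, "ty": 0, "tz": -0.02, "rx": 0, "ry": 0, "rz": 0, "hand": 45}, {"tx": 0, "ty": 0, "tz": 0, "rx": 0, "ry": 0, "rz": 0, "hand": 45}]}}

```text
clock: 26.95
tcp_pos: [0.6448, -0.0152, 0.0643]
tool_rot: [[-0.288, 0.958, 0.001], [0.958, 0.288, -0.0], [-0.0, 0.0, -1.0]]
contact_force: [-0.5, 0.2, -1.5]
opening: 0.0576
gripper_force: 20.0
```

Emit:
{"op": "step_arm", "data": {"motion": [{"tx": 0, "ty": 0, "tz": -0.03, "rx": 0, "ry": 0, "rz": 0, "hand": 45}, {"tx": 0, "ty": 0, "tz": -0.02, "rx": 0, "ry": 0, "rz": 0, "hand": 45}, {"tx": 0, "ty": 0, "tz": 0, "rx": 0, "ry": 0, "rz": 0, "hand": 45}]}}

```text
clock: 27.25
tcp_pos: [0.6448, -0.0152, 0.0625]
tool_rot: [[-0.288, 0.958, 0.001], [0.958, 0.288, -0.0], [-0.0, 0.0, -1.0]]
contact_force: [-1.4, -0.6, 2.3]
opening: 0.0576
gripper_force: 20.0
```

Emit:
{"op": "step_arm", "data": {"motion": [{"tx": 0, "ty": 0, "tz": 0, "rx": 0, "ry": 0, "rz": 0, "hand": 62}, {"tx": 0, "ty": 0, "tz": 0, "rx": 0, "ry": 0, "rz": 0, "hand": 70}, {"tx": 0, "ty": 0, "tz": 0, "rx": 0, "ry": 0, "rz": 0, "hand": 78}, {"tx": 0, "ty": 0, "tz": 0, "rx": 0, "ry": 0, "rz": 0, "hand": 84}, {"tx": 0, "ty": 0, "tz": 0.3, "rx": 0, "ry": 0, "rz": 0, "hand": 85}, {"tx": 0, "ty": 0, "tz": 0.7, "rx": 0, "ry": 0, "rz": 0, "hand": 85}, {"tx": 0, "ty": 0, "tz": 0.8, "rx": 0, "ry": 0, "rz": 0, "hand": 85}, {"tx": -0.2, "ty": 0.03, "tz": 0.6, "rx": 0, "ry": 0, "rz": 0, "hand": 85}, {"tx": -0.4, "ty": 0.06, "tz": 0.2, "rx": 0, "ry": 0, "rz": 0, "hand": 85}, {"tx": -0.6, "ty": 0.08, "tz": 0, "rx": 0, "ry": 0, "rz": 0, "hand": 85}, {"tx": -0.7, "ty": 0.09, "tz": 0, "rx": 0, "ry": 0, "rz": 0, "hand": 85}, {"tx": -0.7, "ty": 0.09, "tz": 0, "rx": 0, "ry": 0, "rz": 0, "hand": 85}, {"tx": -0.7, "ty": 0.09, "tz": 0, "rx": 0, "ry": 0, "rz": 0, "hand": 85}, {"tx": -0.6, "ty": 0.08, "tz": 0, "rx": 0, "ry": 0, "rz": 0, "hand": 85}, {"tx": -0.4, "ty": 0.05, "tz": 0, "rx": 0, "ry": 0, "rz": 0, "hand": 85}, {"tx": -0.12, "ty": 0.02, "tz": 0, "rx": 0, "ry": 0, "rz": 0, "hand": 85}, {"tx": 0, "ty": 0, "tz": 0, "rx": 0, "ry": 0, "rz": 0, "hand": 85}, {"tx": 0, "ty": 0, "tz": 0, "rx": 0, "ry": 0, "rz": 0, "hand": 85}]}}

```text
clock: 29.05
tcp_pos: [0.469, 0.0084, 0.1664]
tool_rot: [[-0.287, 0.958, 0.001], [0.958, 0.287, 0.0], [-0.0, 0.001, -1.0]]
contact_force: [0.6, -0.6, 0.2]
opening: 0.0849
gripper_force: 0.0
```

Run:
```python
from h import *
goto(.4681,.0083,.034,17,6)
```

```text
tcp [0.469  0.0084 0.1664] ang 16.7 tx ty tz rz [-2.30e-02 -3.00e-03 -3.31e+00  5.00e-02] | per row [-0.004 -0.    -0.552  0.008] | tilt rx ry [-0.    0.01] t 29.05 open 0.0849 F [ 0.6 -0.6  0.2]
```

Emit:
{"op": "step_arm", "data": {"motion": [{"tx": -0.02, "ty": 0, "tz": -0.4, "rx": 0, "ry": 0, "rz": 0.05, "hand": 82}, {"tx": 0, "ty": 0, "tz": -0.5, "rx": 0, "ry": 0, "rz": 0, "hand": 82}, {"tx": 0, "ty": 0, "tz": -0.6, "rx": 0, "ry": 0, "rz": 0, "hand": 82}, {"tx": 0, "ty": 0, "tz": -0.6, "rx": 0, "ry": 0, "rz": 0, "hand": 82}, {"tx": 0, "ty": 0, "tz": -0.5, "rx": 0, "ry": 0, "rz": 0, "hand": 82}, {"tx": 0, "ty": 0, "tz": -0.4, "rx": 0, "ry": 0, "rz": 0, "hand": 82}, {"tx": 0, "ty": 0, "tz": -0.3, "rx": 0, "ry": 0, "rz": 0, "hand": 82}, {"tx": 0, "ty": 0, "tz": 0, "rx": 0, "ry": 0, "rz": 0, "hand": 75}, {"tx": 0, "ty": 0, "tz": 0, "rx": 0, "ry": 0, "rz": 0, "hand": 68}, {"tx": 0, "ty": 0, "tz": 0, "rx": 0, "ry": 0, "rz": 0, "hand": 62}, {"tx": 0, "ty": 0, "tz": 0, "rx": 0, "ry": 0, "rz": 0, "hand": 56}, {"tx": 0, "ty": 0, "tz": 0, "rx": 0, "ry": 0, "rz": 0, "hand": 50}, {"tx": 0, "ty": 0, "tz": 0, "rx": 0, "ry": 0, "rz": 0, "hand": 50}, {"tx": 0, "ty": 0, "tz": 0, "rx": 0, "ry": 0, "rz": 0, "hand": 50}], "grip_force": 15}}

```text
clock: 30.45
tcp_pos: [0.4677, 0.0084, 0.0345]
tool_rot: [[-0.292, 0.956, 0.002], [0.956, 0.292, 0.0], [-0.0, 0.002, -1.0]]
contact_force: [0.7, 0.3, 6.2]
opening: 0.0586
gripper_force: 15.0
```

Emit:
{"op": "step_arm", "data": {"motion": [{"tx": 0, "ty": 0, "tz": 0.2, "rx": 0, "ry": 0, "rz": 0, "hand": 45}, {"tx": 0, "ty": 0, "tz": 0.4, "rx": 0, "ry": 0, "rz": 0, "hand": 45}, {"tx": 0, "ty": 0, "tz": 0.6, "rx": 0, "ry": 0, "rz": 0, "hand": 45}, {"tx": 0, "ty": 0, "tz": 0.7, "rx": 0, "ry": 0, "rz": 0, "hand": 45}, {"tx": 0.04, "ty": -0.1, "tz": 0.6, "rx": 0, "ry": 0, "rz": 0, "hand": 45}, {"tx": 0.12, "ty": -0.3, "tz": 0.4, "rx": 0, "ry": 0, "rz": 0, "hand": 45}, {"tx": 0.2, "ty": -0.5, "tz": 0.25, "rx": 0, "ry": 0, "rz": 0, "hand": 45}, {"tx": 0.28, "ty": -0.7, "tz": 0, "rx": 0, "ry": 0, "rz": -0.1, "hand": 45}, {"tx": 0.28, "ty": -0.7, "tz": 0, "rx": 0, "ry": 0, "rz": -0.2, "hand": 45}, {"tx": 0.28, "ty": -0.7, "tz": 0, "rx": 0, "ry": 0, "rz": -0.2, "hand": 45}, {"tx": 0.28, "ty": -0.7, "tz": 0, "rx": 0, "ry": 0, "rz": -0.2, "hand": 45}, {"tx": 0.28, "ty": -0.7, "tz": 0, "rx": 0, "ry": 0, "rz": -0.2, "hand": 45}, {"tx": 0.28, "ty": -0.7, "tz": 0, "rx": 0, "ry": 0, "rz": -0.2, "hand": 45}, {"tx": 0.28, "ty": -0.7, "tz": 0, "rx": 0, "ry": 0, "rz": -0.2, "hand": 45}, {"tx": 0.28, "ty": -0.7, "tz": 0, "rx": 0, "ry": 0, "rz": -0.2, "hand": 45}, {"tx": 0.28, "ty": -0.7, "tz": 0, "rx": 0, "ry": 0, "rz": -0.1, "hand": 45}, {"tx": 0.28, "ty": -0.7, "tz": 0, "rx": 0, "ry": 0, "rz": 0, "hand": 45}, {"tx": 0.28, "ty": -0.7, "tz": 0, "rx": 0, "ry": 0, "rz": 0, "hand": 45}, {"tx": 0.2, "ty": -0.5, "tz": 0, "rx": 0, "ry": 0, "rz": 0, "hand": 45}, {"tx": 0.1, "ty": -0.25, "tz": 0, "rx": 0, "ry": 0, "rz": 0, "hand": 45}]}}

```text
clock: 32.45
tcp_pos: [0.6157, -0.3677, 0.1597]
tool_rot: [[-0.127, 0.992, -0.001], [0.992, 0.127, 0.0], [0.001, -0.001, -1.0]]
contact_force: [-0.7, -0.4, -2.2]
opening: 0.0584
gripper_force: 15.0
```

Run:
```python
from h import *
goto(.616,-.360,.0475,7.4,6)
```

```text
tcp [ 0.6157 -0.3677  0.1597] ang 7.29 tx ty tz rz [ 0.007  0.193 -2.805  0.018] | per row [ 0.001  0.032 -0.467  0.003] | tilt rx ry [-0.   -0.01] t 32.45 open 0.0584 F [-0.7 -0.4 -2.2]
```

Emit:
{"op": "step_arm", "data": {"motion": [{"tx": 0, "ty": 0.1, "tz": -0.3, "rx": 0, "ry": 0, "rz": 0, "hand": 45}, {"tx": 0, "ty": 0.1, "tz": -0.5, "rx": 0, "ry": 0, "rz": 0, "hand": 45}, {"tx": 0, "ty": 0, "tz": -0.5, "rx": 0, "ry": 0, "rz": 0, "hand": 45}, {"tx": 0, "ty": 0, "tz": -0.5, "rx": 0, "ry": 0, "rz": 0, "hand": 45}, {"tx": 0, "ty": 0, "tz": -0.4, "rx": 0, "ry": 0, "rz": 0, "hand": 45}, {"tx": 0, "ty": 0, "tz": -0.3, "rx": 0, "ry": 0, "rz": 0, "hand": 45}, {"tx": 0, "ty": 0, "tz": -0.15, "rx": 0, "ry": 0, "rz": 0, "hand": 45}, {"tx": 0, "ty": 0, "tz": -0.1, "rx": 0, "ry": 0, "rz": 0, "hand": 45}, {"tx": 0, "ty": 0, "tz": -0.05, "rx": 0, "ry": 0, "rz": 0, "hand": 45}, {"tx": 0, "ty": 0, "tz": -0.02, "rx": 0, "ry": 0, "rz": 0, "hand": 45}, {"tx": 0, "ty": 0, "tz": 0, "rx": 0, "ry": 0, "rz": 0, "hand": 45}]}}

```text
clock: 33.55
tcp_pos: [0.6168, -0.3578, 0.0477]
tool_rot: [[-0.129, 0.992, 0.001], [0.992, 0.129, -0.0], [-0.0, 0.0, -1.0]]
contact_force: [1.1, -0.1, -0.7]
opening: 0.0586
gripper_force: 15.0
```

Emit:
{"op": "step_arm", "data": {"motion": [{"tx": 0, "ty": 0, "tz": -0.02, "rx": 0, "ry": 0, "rz": 0, "hand": 45}, {"tx": 0, "ty": 0, "tz": -0.02, "rx": 0, "ry": 0, "rz": 0, "hand": 45}, {"tx": 0, "ty": 0, "tz": 0, "rx": 0, "ry": 0, "rz": 0, "hand": 45}]}}

```text
clock: 33.85
tcp_pos: [0.6169, -0.3578, 0.0467]
tool_rot: [[-0.129, 0.992, 0.001], [0.992, 0.129, -0.001], [-0.001, 0.001, -1.0]]
contact_force: [-0.7, 0.7, 5.4]
opening: 0.0591
gripper_force: 15.0
```

Emit:
{"op": "step_arm", "data": {"motion": [{"tx": 0, "ty": 0, "tz": 0, "rx": 0, "ry": 0, "rz": 0, "hand": 62}, {"tx": 0, "ty": 0, "tz": 0, "rx": 0, "ry": 0, "rz": 0, "hand": 68}, {"tx": 0, "ty": 0, "tz": 0, "rx": 0, "ry": 0, "rz": 0, "hand": 75}, {"tx": 0, "ty": 0, "tz": 0, "rx": 0, "ry": 0, "rz": 0, "hand": 80}, {"tx": 0, "ty": 0, "tz": 0.3, "rx": 0, "ry": 0, "rz": 0, "hand": 80}, {"tx": 0, "ty": 0, "tz": 0.7, "rx": 0, "ry": 0, "rz": 0, "hand": 80}, {"tx": 0, "ty": 0, "tz": 0.8, "rx": 0, "ry": 0, "rz": 0, "hand": 80}, {"tx": 0, "ty": 0, "tz": 0.8, "rx": 0, "ry": 0, "rz": 0, "hand": 80}, {"tx": -0.2, "ty": -0.3, "tz": 0.8, "rx": 0, "ry": 0, "rz": 0, "hand": 80}, {"tx": -0.4, "ty": -0.5, "tz": 0.6, "rx": 0, "ry": 0, "rz": 0, "hand": 80}, {"tx": -0.6, "ty": -0.7, "tz": 0.3, "rx": 0, "ry": 0, "rz": 0, "hand": 80}, {"tx": -0.7, "ty": -0.8, "tz": 0, "rx": 0, "ry": 0, "rz": 0, "hand": 80}, {"tx": -0.7, "ty": -0.8, "tz": 0, "rx": 0, "ry": 0, "rz": 0, "hand": 80}, {"tx": -0.7, "ty": -0.8, "tz": 0, "rx": 0, "ry": 0, "rz": 0, "hand": 80}, {"tx": -0.7, "ty": -0.8, "tz": 0, "rx": 0, "ry": 0, "rz": 0, "hand": 80}, {"tx": -0.7, "ty": -0.8, "tz": 0, "rx": 0, "ry": 0, "rz": 0, "hand": 80}, {"tx": -0.7, "ty": -0.8, "tz": 0, "rx": 0, "ry": 0, "rz": 0, "hand": 80}, {"tx": -0.7, "ty": -0.8, "tz": 0, "rx": 0, "ry": 0, "rz": 0, "hand": 80}, {"tx": -0.6, "ty": -0.6, "tz": 0, "rx": 0, "ry": 0, "rz": 0, "hand": 80}, {"tx": -0.4, "ty": -0.4, "tz": 0, "rx": 0, "ry": 0, "rz": 0, "hand": 80}]}}

```text
clock: 35.85
tcp_pos: [0.3294, -0.6839, 0.2182]
tool_rot: [[-0.126, 0.992, -0.001], [0.992, 0.126, -0.001], [-0.001, -0.001, -1.0]]
contact_force: [0.4, -0.5, -0.3]
opening: 0.0797
gripper_force: 0.0
```

Run:
```python
from h import *
goto(.616,-.360,.0475,7.4,6)
from station import env
s=env.snapshot("top"); np.savez("top2.npz",**s); crop(s,110,120,320,100,2,"pics/x.png")
a=s["frame"]
f=np.vstack([cv2.resize(a[125:205,230:430],(800,320),interpolation=cv2.INTER_CUBIC),cv2.resize(a[145:205,100:300],(800,240),interpolation=cv2.INTER_CUBIC)])
cv2.imwrite("pics/f.png",(255*(f[:,:,::-1]/255.)**.6).astype(np.uint8))
```

```text
tcp [ 0.3294 -0.6839  0.2182] ang 7.24 tx ty tz rz [ 7.164  8.099 -4.269  0.027] | per row [ 1.194  1.35  -0.711  0.004] | tilt rx ry [ 0.01 -0.01] t 35.85 open 0.0797 F [ 0.4 -0.5 -0.3]
```

View pics/f.png

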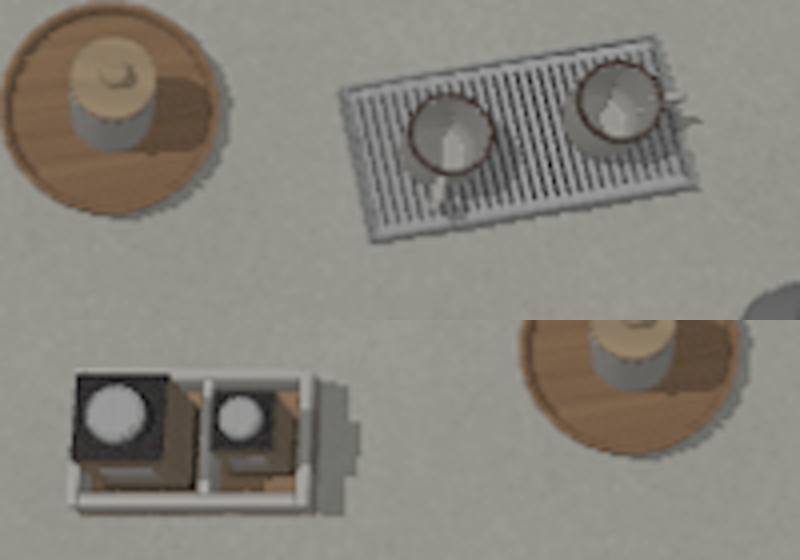

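Everything stands in its place: cup rims at panel pixels (451,135) and (620,102), jar lid at (114,80), tin caps at (116,414) and (240,417). I check these numerically.

Run:
```python
from h import *
s=np.load("top2.npz")
def P(u,v,z): return ray(s,[(230+u/4-.375,125+v/4-.375)],z)[0]
def Q(u,v,z): return ray(s,[(100+u/4-.375,145+(v-320)/4-.375)],z)[0]
def loc(w,c,a): a=np.radians(a); d=w-np.array(c); return np.round([np.cos(a)*d[0]+np.sin(a)*d[1],-np.sin(a)*d[0]+np.cos(a)*d[1]],4)
for p in [(451,135),(620,102)]: print("cup",loc(P(*p,.068),(.6084,-.3008),7.4))
print("jar",loc(P(114,80,.091),(.6451,-.0148),0))
print("L",loc(Q(116,414,.101),(.5893,.2923),-2.5),"S",loc(Q(240,417,.087),(.5893,.2923),-2.5))
```

```text
cup [-0.002  0.059]
cup [ 0.0001 -0.0585]
jar [-0.0033 -0.0007]
L [-0.0004  0.0338] S [ 0.0012 -0.0435]
```

All five are well inside the limits, so I hand in.

```bash
python3 -c "
from station import env
print(env.job_done())"
```

```text
the job is handed in; nothing more can be done
None
```

I handed the job in at about 36 s with both cups, both tins and the sugar jar upright in their places. Each measured within 4 mm of its target, and I kept the arm clear of the big mug and milk jug, but the hand-in call returned no verdict.

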